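# Nip up the slack star drag of a big-game reel

### The job

The big reel clamped on its side in the service stand has a slack drag: push its five-armed star wheel round clockwise, seen from above, until you feel the drag washers bite, then about ten degrees further, and leave it there - it must end snug, not wrenched down hard. Do not turn the crank above the star or shift the two small levers on the plate beside it, and leave the tools and other loose things on the bench where they are.

Things in the scene. Friction and masses are not known exactly. Their poses are not given: they have to be found in the camera images.
- reel: big-game fishing reel lying on its side, 138 mm across, handle-side plate up, its foot clamped in a grey steel stand (base 200 x 210 x 12 mm) fixed to the bench. Origin on the bench under the crank-shaft axis, z up; the plate's centre is at (32, 12) mm from it, foot and clamp towards -y. Plate top 140 mm above the bench; a gear boss of radius 33 mm round the shaft rises to 146 mm.
- star_hub (a point): centre of the gold star drag wheel, on the shaft axis, 163 mm above the bench (mid-thickness of the arms); z up, x along one of its five arms, which stand 72 degrees apart. Hub radius 19 mm. The wheel turns about this vertical axis; clockwise from above tightens. Slack, it turns with a steady 0.105 N m and stays where it is left. It starts 1.2 to 3.1 rad short of the bite, how far is not known.
- star_arm (a point): the end of one arm of the star wheel, 40 mm from the shaft axis, 163 mm above the bench; the five arms are alike: 9 mm wide, 10 mm thick (158 to 168 mm above the bench), 46 mm long from the axis, each with an upright round end 12 mm in diameter, centred 40 mm from the axis, that rises to 173 mm.
- drag (a joint): how far (rad) the star has been turned past the point where the drag washers bite; 0 while it is slack. At the bite the resistance steps from 0.105 to 0.14 N m, then rises by 1.0 N m per rad (at the arm ends about 2.5 N slack, 7.5 N at 10 degrees past). Let go, the star springs back to at most about 0.14 rad past the bite and stays. Turned back anticlockwise it slackens again.
- crank_knob (a point): middle of the crank's round knob (46 mm in diameter, 200 to 244 mm above the bench), 112 mm from the shaft axis. The crank is a flat gold arm 22 mm wide, 184 to 191 mm above the bench, running from the shaft axis over the star to the knob; its nut on the axis rises to 198 mm. It swings round the shaft axis at a light push and must stay where it is.
- freespool_tip (a point): top of the upright thumb piece (14 mm in diameter, 146 to 168 mm above the bench) of the free-spool lever, a steel arm on the plate at the star's +x +y side in the reel's frame, about 67 mm from the shaft axis, pivoted at (78, 30) mm in the reel's frame. It swings at a light touch.
- antirev_tip (a point): top of the upright thumb piece (11 mm in diameter, 146 to 168 mm above the bench) of the anti-reverse lever, about 68 mm from the shaft axis on the star's +x -y side in the reel's frame, pivoted at (84, -2) mm. It swings at a light touch.
- oil: loose oil bottle, 38 mm in diameter, 105 mm tall, standing on the bench; origin at the centre of its underside
- grease: loose grease pot with a lid, 68 mm in diameter, 58 mm tall; origin at the centre of its underside
- spanner: loose steel spanner 160 mm long, lying flat; origin at its middle, underside
- driver: loose screwdriver 170 mm long with an orange handle, lying flat; origin at its middle, underside
- spool: loose spare aluminium spool, 84 mm in diameter, 60 mm tall, standing; origin at the centre of its underside
- stapler: loose red stapler 135 mm long, about 50 mm tall, on sheets of paper; origin at its middle, underside

How it is judged:
By the outcome, as a careful person would: the job done as asked, in the order asked, and still so for the second after the job is handed in, with the robot touching nothing.
It also fails if it takes over 67 s, if anything falls off the work surface, if the arm or the gripper's body presses on something with over 40 N, if the wrist force passes 120 N, or if a joint passes its speed limit or range.

### The arm

A 6-joint arm with a two-finger parallel gripper is mounted at the origin on the work surface. World frame = base frame: x ahead of the robot, y to its left, z up, the work surface at z = 0. Lengths are in mm, angles in rad, forces in N, time in s.
With the tool pointing down it reaches from about 300 to 825 mm from the base axis. Payload 5.4 kg.
Tool frame: the origin (TCP) lies on the mounting face of the last link; the fingertips stand 190 mm ahead of it and the grasp point (between the pads) lies 171 mm ahead of it; x points along the fingers, y is the direction in which the jaws open and shut, and the axes are right-handed (so a half turn about x gives the same grasp; the last joint's range is limited). The gripper opens to 92 mm and grips with 3 to 60 N. Pads are 20 mm wide; open, the fingers measure 128 mm over their backs; the gripper's body (75 mm by 189 mm) begins 69 mm behind the grasp point.
Start: joints at [-1.419, 0.158, 1.597, -0, 1.386, -0.21], TCP at [203.502, -537.768, 404.701] pointing down, gripper open.
Joint ranges: [-2.91, 2.91], [-0.94, 2.29], [0.18, 2.7], [-1.29, 4.43], [0.17, 2.64], [-3, 3]. Speed limits (rad/s): [2.57, 2.57, 3.14, 3.14, 3.14, 3.14].

### API

Orientations are given as a 3x3 rotation matrix whose columns are the frame's x, y, z axes.
In Python, from workcell import env, vision, spotter gives the robot as it stands.
- The arm moves only by the shell command python3 -m inch 'ROWS' [FORCE]. ROWS is JSON, a list of rows, each an object with "rotation": the turn, a rotation vector about the tool's x, y, z scaled (see below), a list of three; "dp": the shift along the tool's x, y, z scaled (see below), a list of three; "grip": the closure, from 0 (fully open) to 1 (shut). A call has 1 to 10 rows; each row is the pose to reach, as a shift and turn from the pose commanded when the call began, along the tool's axes at that moment, turning the shorter way round; what a row does not reach only later rows make up. The controller multiplies each number of a shift by 800 mm and each number of a turn by 180 degrees. A row lasts 1/8 s, in which the tool goes at most 62.5 mm and 10.7 degrees, less where a joint would pass 70% of its speed; a pose out of reach is approached as far as the arm can. A call with a number of a shift or a turn outside -1 to 1 is refused whole. A call with a gripper value outside its range is refused whole. The fingers move at their own pace and stop on an object; FORCE is the grip in N (left out, the last holds). Time passes only in rows, so rows that repeat a pose let the fingers close. It gives the time, the measured TCP pose, the force and the opening at its end, in the units of the state.
- env.observe(): the state, without advancing time (a new reading comes with each control period).
- vision.get_image(name): name is "scene" or "side" or "wrist"; returns the picture (480x640x3 uint8, blue, green, red); there is no depth.
- vision.calibration(name): a dict with "mtx" (3x3 intrinsics, pixels), "R" (3x3) and "t" (3): a world point X has camera coordinates R X + t. Camera axes: x right, y down, z forward; pixel columns grow to the right and rows downward; lengths in mm; the calibration is good to about 2 mm. A picture is of the moment at which its call begins: read the wrist's pose just before it. calibration takes no time and is no camera call; for the wrist camera it gives the pose at the moment of the call.
- env.finish_job(): hands the job in, once; it reports no verdict.
Trained networks look in the newest picture that a camera, given by its name, has taken for a name from the list of things; names that differ only in an ending like _2 or _b are one class to them, and where a whole thing is asked for, a point or a joint stands for the part that bears it (a point fixed in the world has none). Each returns a list of dicts, best first, with "confidence" (0 to 1); they miss things now and then, are a little off and sometimes report something else, mostly with a low value. They report only what shows in the picture. A call takes as long as a camera call.
- spotter.boxes_of(target, camera): "centre" ([x, y, z] in mm, in the coordinates of the camera as it stood for that picture, good to about 4 mm: the middle of the surface that is visible of it).
- spotter.outline_of(target, camera): "region" (480x640 bool, what is visible of it).
The state is a dict: "time": time; "joint_pos": joint angles; "joint_vel": joint speeds; "joint_torque": joint torques, N m; "tcp_pos": TCP position; "ee_rot": TCP orientation; "wrist_force": force on the tool from outside, world axes, zero at the start; "torque": the same for the moment, N m; "width": opening from 0.0 (shut) to 1.0 (fully open).
Only numpy, scipy, OpenCV 4.12 (cv2) and the standard library are available. Lean on these libraries where they do the work, as an engineer would, in place of code of your own. Each camera call takes 0.05 s, during which the arm holds its last target. There are 200 camera calls.

## Working session

There is one attempt and no reset: what is moved stays moved. The work goes in short steps, Python scripts to look and compute and a shell command to move; the robot and the scene stay as the last step left them, time stands still between calls to the robot, and variables do not carry over. Pictures are saved under pics/ and viewed, about 8 in all and at most 12, crops included, and the job is handed in when it is done.

```bash
ls; mkdir -p pics; cat > look.py <<'E'
import numpy as np, cv2
from workcell import env, vision, spotter
np.set_printoptions(precision=3,suppress=True)
def toworld(c,cal): return np.array(cal["R"]).T@(np.array(c)-np.array(cal["t"]).ravel())
def proj(X,cal):
    c=np.array(cal["R"])@np.array(X)+np.array(cal["t"]).ravel(); p=np.array(cal["mtx"])@c; return p[:2]/p[2]
E
python3 - <<'E'
from look import *
s=env.observe(); print({k:np.array(v) for k,v in s.items()})
for n in ("scene","side","wrist"):
    im=vision.get_image(n); cv2.imwrite(f"pics/{n}0.png",im); cal=vision.calibration(n)
    print(n,np.array(cal["mtx"]).tolist(), toworld([0,0,0],cal))
    for t in ("star_hub","star_arm","crank_knob","freespool_tip","antirev_tip","reel"):
        for b in spotter.boxes_of(t,n)[:5]: print(t,round(b["confidence"],2),toworld(b["centre"],cal))
E
```

```text
pics
{'time': array(0.), 'joint_pos': array([-1.419,  0.159,  1.598, -0.   ,  1.386, -0.21 ]), 'joint_vel': array([-0.001, -0.001, -0.001, -0.001, -0.003, -0.001]), 'joint_torque': array([ -0.   , -38.557, -32.211,   0.07 ,   0.038,  -0.   ]), 'tcp_pos': array([ 203.447, -537.491,  403.701]), 'ee_rot': array([[-0.   ,  0.354, -0.935],
       [ 0.002, -0.935, -0.354],
       [-1.   , -0.002, -0.   ]]), 'wrist_force': array([-0.177,  0.287, -0.836]), 'torque': array([-0.022,  0.023, -0.014]), 'width': array(1.001)}
scene [[538.4424801948942, 0.0, 310.6018178172367], [0.0, 538.4424801948942, 239.1558122740108], [0.0, 0.0, 1.0]] [1008.237 -648.028 1094.828]
star_hub 0.84 [540.361  52.092 169.022]
star_arm 0.78 [542.27   50.524 165.833]
star_arm 0.62 [480.309 209.604  69.445]
crank_knob 0.85 [519.812 -37.505 199.915]
freespool_tip 0.61 [539.3    50.078 172.758]
antirev_tip 0.63 [598.497  26.398 155.605]
reel 0.94 [581.219  18.322  85.693]
side [[515.2371133564601, 0.0, 320.0265501450787], [0.0, 515.2371133564601, 239.1818541158482], [0.0, 0.0, 1.0]] [ 456.721 1046.996  954.627]
star_hub 0.58 [528.401  73.452 166.316]
star_arm 0.8 [525.252  70.592 166.978]
crank_knob 0.6 [512.685 -23.755 195.476]
freespool_tip 0.68 [596.036  96.061 151.21 ]
antirev_tip 0.41 [596.639  32.637 149.333]
reel 0.79 [544.863  91.518  66.955]
reel 0.36 [391.534  72.567  20.312]
wrist [[337.1980279856169, 0.0, 319.13428716373227], [0.0, 337.1980279856169, 233.54082769287828], [0.0, 0.0, 1.0]] [ 265.018 -514.212  385.556]
```

```bash
python3 - <<'E'
from look import *
a=cv2.imread("pics/scene0.png"); b=cv2.imread("pics/side0.png")
for n,im in(("scene",a),("side",b)):
    cal=vision.calibration(n); u,v=proj([540,60,160],cal).astype(int); print(n,u,v)
    x0=max(0,min(640-200,u-100)); y0=max(0,min(480-150,v-75)); print(x0,y0)
    cv2.imwrite(f"pics/{n}0c.png",cv2.resize(im[y0:y0+150,x0:x0+200],(800,600),interpolation=cv2.INTER_CUBIC))
E
```

```text
scene 328 219
228 144
side 328 252
228 177
```

View pics/scene0.png

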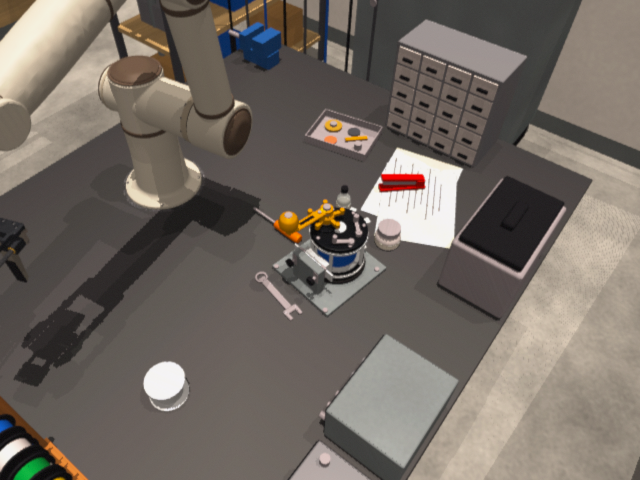

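View pics/scene0c.png

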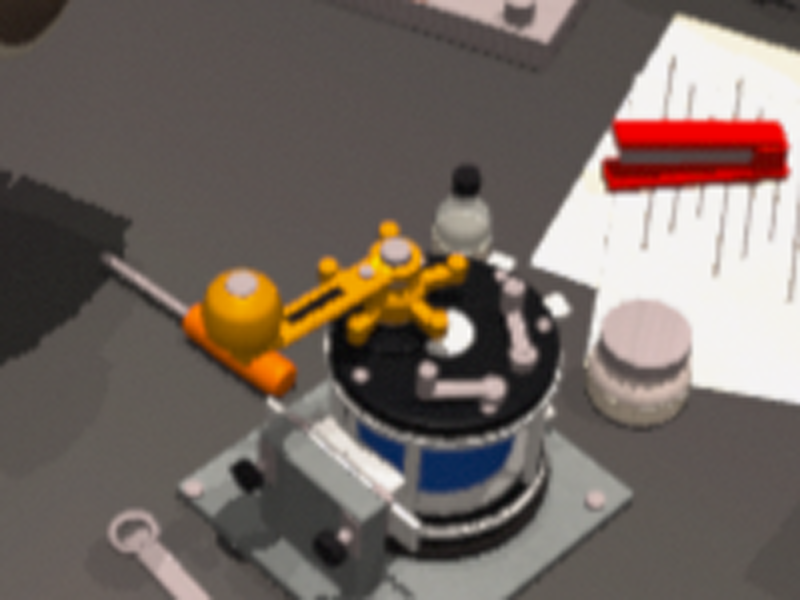

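View pics/side0c.png

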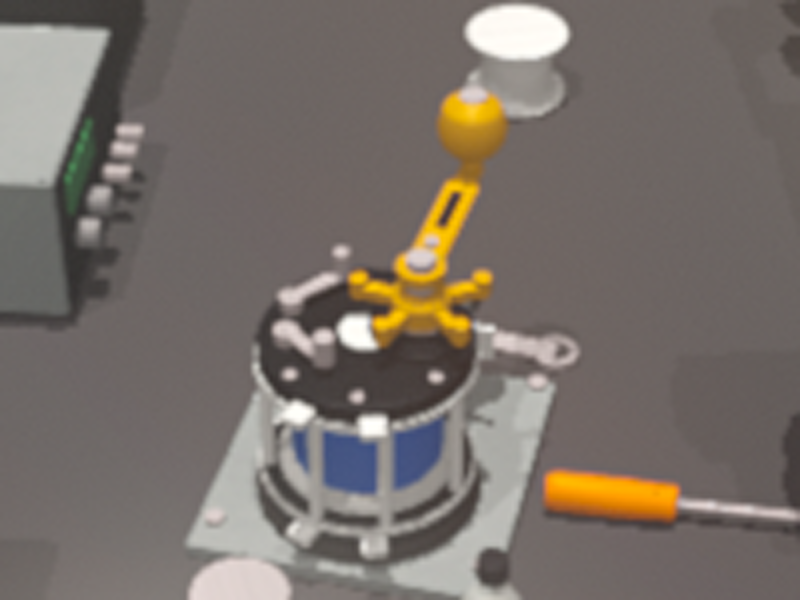

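The scene and side crops show the gold star under the crank. The nut is at scene-crop (397,250) and side-crop (421,258). The crank points toward the robot's right (−y), and the two levers sit on the far (+x) side of the plate. Next I back-project these points.

```bash
python3 - <<'E'
from look import *
def bp(uv,z,cal):
    R=np.array(cal["R"]);o=toworld([0,0,0],cal);d=R.T@np.linalg.inv(cal["mtx"])@np.array([*uv,1]);return o+d*(z-o[2])/d[2]
P={"scene":dict(off=(228,144),nut=[(397,250,198)],knob=[(241,285,244)],arms=[(389,229,173),(329,268,171),(357,328,171),(436,320,171),(457,265,171)],fs=[(514,287,168)],ar=[(428,370,168)],pl=[(453,336,140)]),
"side":dict(off=(228,177),nut=[(421,258,198)],knob=[(474,94,244)],arms=[(358,283,171),(483,279,171),(383,330,171),(460,332,171)],fs=[(322,340,168)],ar=[(341,252,168)],pl=[(358,332,140)])}
for n,d in P.items():
    cal=vision.calibration(n);c=None
    for k,v in d.items():
        if k=="off":continue
        for x,y,z in v:
            w=bp((d["off"][0]+x/4,d["off"][1]+y/4),z,cal)
            if c is None:c=w
            r=w-c;print(n,k,w,"r",round(np.hypot(*r[:2]),1),"ang",round(np.degrees(np.arctan2(r[1],r[0])),1))
E
```

```text
scene nut [532.315  61.209 198.   ] r 0.0 ang 0.0
scene knob [506.609 -48.051 244.   ] r 112.2 ang -103.2
scene arms [505.116  91.86  173.   ] r 41.0 ang 131.6
scene arms [495.392  46.009 171.   ] r 39.9 ang -157.6
scene arms [536.534  18.794 171.   ] r 42.6 ang -84.3
scene arms [568.409  51.939 171.   ] r 37.3 ang -14.4
scene arms [552.809  94.778 171.   ] r 39.3 ang 58.6
scene fs [587.658 103.611 168.   ] r 69.7 ang 37.5
scene ar [585.533  20.669 168.   ] r 66.9 ang -37.3
scene pl [568.904  71.41  140.   ] r 38.0 ang 15.6
side nut [528.662  63.711 198.   ] r 0.0 ang 0.0
side knob [503.776 -48.811 244.   ] r 115.2 ang -102.5
side arms [567.929  56.898 171.   ] r 39.9 ang -9.8
side arms [491.584  46.751 171.   ] r 40.8 ang -155.4
side arms [548.515 100.869 171.   ] r 42.1 ang 61.9
side arms [502.594  99.014 171.   ] r 43.9 ang 126.4
side fs [584.277 109.522 168.   ] r 72.1 ang 39.5
side ar [582.174  22.562 168.   ] r 67.5 ang -37.6
side pl [567.427  66.638 140.   ] r 38.9 ang 4.3
```

```bash
cat > go.py <<'E'
import sys
from look import *
H=np.array([531.,62.])
def move(pos,yaw):
    s=env.observe();R=np.array(s["ee_rot"]);p=np.array(s["tcp_pos"])
    y0=np.degrees(np.arctan2(R[1,1],R[0,1])); d=R.T@(np.array(pos)-p)
    return "dp",d/800,"rot x",-(((yaw-y0)+180)%360-180)/180,"yaw now",y0
def polar(r,th,z): return [H[0]+r*np.cos(np.radians(th)),H[1]+r*np.sin(np.radians(th)),z]
E
python3 -m inch '[{"dp":[-0.095,0,0],"rotation":[-0.05,0,0],"grip":0},{"dp":[-0.095,-0.03,-0.03],"rotation":[-0.11,0,0],"grip":0},{"dp":[-0.095,-0.08,-0.07],"rotation":[-0.17,0,0],"grip":0},{"dp":[-0.095,-0.13,-0.11],"rotation":[-0.23,0,0],"grip":0},{"dp":[-0.095,-0.18,-0.155],"rotation":[-0.29,0,0],"grip":0},{"dp":[-0.095,-0.23,-0.2],"rotation":[-0.35,0,0],"grip":0},{"dp":[-0.095,-0.28,-0.24],"rotation":[-0.41,0,0],"grip":0},{"dp":[-0.095,-0.31,-0.27],"rotation":[-0.47,0,0],"grip":0},{"dp":[-0.095,-0.32,-0.28],"rotation":[-0.53,0,0],"grip":0},{"dp":[-0.095,-0.32,-0.28],"rotation":[-0.55,0,0],"grip":0}]'
python3 -c "
from go import *
print(move(polar(100,165,480),165), env.observe()['joint_pos'])"
```

```text
time: 2.3
tcp_pos: [322.7, -218.1, 480.9]
ee_rot: [[0.001, 0.866, 0.5], [-0.001, 0.5, -0.866], [-1.0, 0.0, 0.001]]
wrist_force: [-0.3, -1.2, 0.8]
width: 1.002
('dp', array([ 0.001,  0.312, -0.261]), 'rot x', np.float64(-0.7498290586441231), 'yaw now', np.float64(30.03076944405784)) [-0.907 -0.397  1.955  0.     1.583 -1.431]
```

```bash

python3 -m inch '[{"dp":[0,0.04,-0.035],"rotation":[-0.05,0,0],"grip":0},{"dp":[0,0.08,-0.07],"rotation":[-0.11,0,0],"grip":0},{"dp":[0,0.13,-0.11],"rotation":[-0.17,0,0],"grip":0},{"dp":[0,0.17,-0.15],"rotation":[-0.23,0,0],"grip":0},{"dp":[0,0.21,-0.18],"rotation":[-0.29,0,0],"grip":0},{"dp":[0,0.25,-0.21],"rotation":[-0.35,0,0],"grip":0},{"dp":[0,0.28,-0.24],"rotation":[-0.41,0,0],"grip":0},{"dp":[0,0.3,-0.25],"rotation":[-0.47,0,0],"grip":0},{"dp":[0,0.312,-0.261],"rotation":[-0.53,0,0],"grip":0},{"dp":[0,0.312,-0.261],"rotation":[-0.55,0,0],"grip":0}]'
python3 -c "
from go import *
print(move(polar(100,165,480),165), env.observe()['joint_pos'])"
```

```text
time: 3.55
tcp_pos: [435.7, 86.8, 480.7]
ee_rot: [[-0.0, -0.629, 0.777], [0.0, 0.777, 0.629], [-1.0, 0.0, 0.0]]
wrist_force: [0.9, 0.2, 0.1]
width: 0.998
('dp', array([ 0.001,  0.002, -0.   ]), 'rot x', np.float64(-0.19997825446196818), 'yaw now', np.float64(129.00391419684573)) [-0.077 -0.236  1.831  0.     1.546 -2.328]
```

```bash

cat >> go.py <<'E'
def fp(th,yaw,z,rf=45.,off=55.):
    a,b=np.radians(th),np.radians(yaw); return [H[0]+rf*np.cos(a)+off*np.cos(b),H[1]+rf*np.sin(a)+off*np.sin(b),z]
def where(off=55.):
    s=env.observe();R=np.array(s["ee_rot"]);p=np.array(s["tcp_pos"]);q=p[:2]-off*R[:2,1]-H
    return "finger r",np.hypot(*q),"th",np.degrees(np.arctan2(q[1],q[0])),"tip z",p[2]-190
E
python3 -m inch '[{"dp":[0,0,0],"rotation":[-0.05,0,0],"grip":0},{"dp":[0,0,0],"rotation":[-0.1,0,0],"grip":0},{"dp":[0,0,0],"rotation":[-0.16,0,0],"grip":0},{"dp":[0,0,0],"rotation":[-0.16,0,0],"grip":0}]'
python3 - <<'E'
from go import *
print(move(fp(161,158,440),158), env.observe()['joint_pos'], where())
cal=vision.calibration("wrist"); im=vision.get_image("wrist"); 
print(toworld([0,0,0],cal))
for t in ("star_hub","star_arm"):
    for b in spotter.boxes_of(t,"wrist"): print(t,round(b["confidence"],2),toworld(b["centre"],cal))
for k in range(5):
    a=np.radians(-13+72*k); p=proj([H[0]+40*np.cos(a),H[1]+40*np.sin(a),173],cal); cv2.circle(im,tuple(int(v) for v in p),5,(255,0,0),1)
p=proj([*H,198],cal); cv2.circle(im,tuple(int(v) for v in p),5,(255,0,255),1)
p=proj(fp(161,158,173)[:2]+[173],cal); 
cv2.imwrite("pics/w1.png",im)
E
```

```text
time: 4.05
tcp_pos: [435.5, 86.1, 480.8]
ee_rot: [[0.0, -0.923, 0.384], [0.0, 0.384, 0.923], [-1.0, -0.0, 0.0]]
wrist_force: [0.2, 0.3, 1.0]
width: 0.998
('dp', array([0.051, 0.003, 0.014]), 'rot x', np.float64(-0.0032425234652155017), 'yaw now', np.float64(157.4163457762612)) [-0.078 -0.236  1.831  0.     1.547 -2.826] ('finger r', np.float64(44.76636432643914), 'th', np.float64(176.2477134922569), 'tip z', np.float64(290.76526699127675))
[410.729  26.019 461.609]
star_hub 0.58 [513.439  59.768 167.251]
star_arm 0.78 [514.652  52.794 166.424]
```

View pics/w1.png

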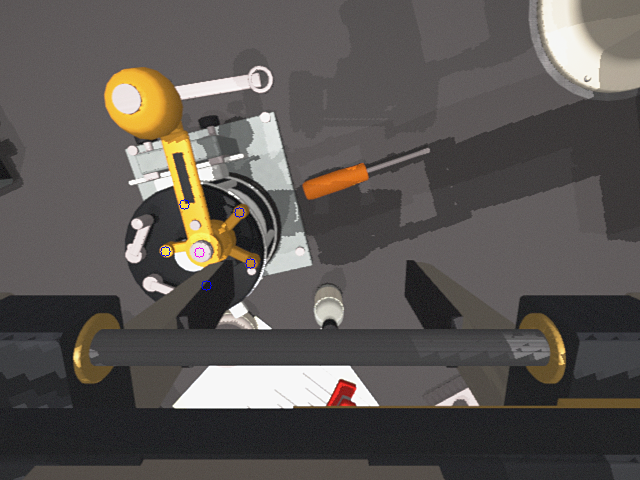

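The wrist view matches my model: the projected arm ends land on the arms at (239,212), (251,263) and (166,251), and the nut falls at (200,252). Next I lower one finger into the gap between the 131° and 203° arms.

```bash

python3 -m inch '[{"dp":[0,0.003,0.014],"rotation":[0,0,0],"grip":0},{"dp":[0.04,0.003,0.014],"rotation":[0,0,0],"grip":0},{"dp":[0.08,0.003,0.014],"rotation":[0,0,0],"grip":0},{"dp":[0.115,0.003,0.014],"rotation":[0,0,0],"grip":0},{"dp":[0.13,0.003,0.014],"rotation":[0,0,0],"grip":0},{"dp":[0.13,0.003,0.014],"rotation":[0,0,0],"grip":0}]'
python3 - <<'E'
from go import *
print(move(fp(161,157.4,351),157.4), where())
cal=vision.calibration("wrist"); im=vision.get_image("wrist"); 
cv2.imwrite("pics/w2.png",im); im2=vision.get_image("side"); 
u,v=proj([500,70,170],vision.calibration("side")).astype(int);c=im2[v-75:v+75,u-100:u+100]; 
cv2.imwrite("pics/s2.png",np.hstack([cv2.resize(im[150:450,50:450],(400,300)),cv2.resize(c,(400,300),interpolation=cv2.INTER_CUBIC)]))
E
```

```text
time: 4.95
tcp_pos: [437.6, 97.6, 376.4]
ee_rot: [[-0.001, -0.924, 0.382], [0.0, 0.382, 0.924], [-1.0, 0.001, -0.0]]
wrist_force: [0.6, 0.2, -0.6]
width: 0.996
('dp', array([ 0.032, -0.   ,  0.   ]), 'rot x', np.float64(0.0006679607875867078), 'yaw now', np.float64(157.5202329417656)) ('finger r', np.float64(44.99970112535343), 'th', np.float64(161.0836708485619), 'tip z', np.float64(186.43071807591588))
```

View pics/s2.png

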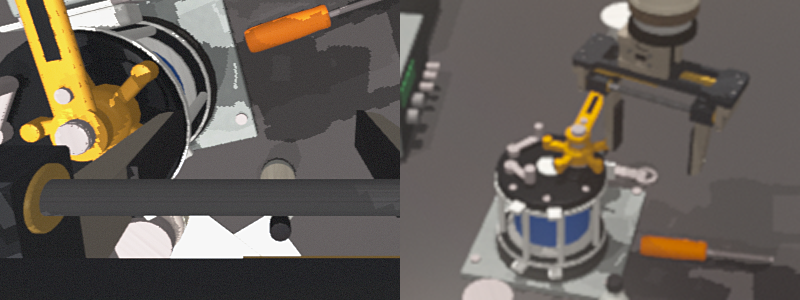

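The finger hangs in the gap, clear of the crank. I lower it to working height, then sweep the first 50°, which is safe because the bite is at least 69° away.

```bash

python3 -m inch '[{"dp":[0.016,0,0],"rotation":[0,0,0],"grip":0},{"dp":[0.032,0,0],"rotation":[0,0,0],"grip":0},{"dp":[0.032,0,0],"rotation":[0,0,0],"grip":0},{"dp":[0.032,0,0],"rotation":[0,0,0],"grip":0}]'
python3 -c "
from go import *
print(where())"
python3 -m inch '[{"dp":[0,-0.0005,0.0109],"rotation":[0.0278,0,0],"grip":0},{"dp":[0,-0.0019,0.0217],"rotation":[0.0556,0,0],"grip":0},{"dp":[0,-0.0043,0.0324],"rotation":[0.0833,0,0],"grip":0},{"dp":[0,-0.0075,0.0428],"rotation":[0.1111,0,0],"grip":0},{"dp":[0,-0.0117,0.0528],"rotation":[0.1389,0,0],"grip":0},{"dp":[0,-0.0167,0.0625],"rotation":[0.1667,0,0],"grip":0},{"dp":[0,-0.0226,0.0717],"rotation":[0.1944,0,0],"grip":0},{"dp":[0,-0.0292,0.0803],"rotation":[0.2222,0,0],"grip":0},{"dp":[0,-0.0366,0.0884],"rotation":[0.25,0,0],"grip":0},{"dp":[0,-0.0447,0.0958],"rotation":[0.2778,0,0],"grip":0}]'
python3 - <<'E'
from go import *
th=where();y=env.observe()
R=np.array(y["ee_rot"]);print(th,R.T@np.array(y["wrist_force"]),y["torque"],y["joint_pos"][5])
print(move(fp(111,109,351),109))
im=vision.get_image("wrist"); im2=vision.get_image("scene"); c=im2[144:294,228:428]
cv2.imwrite("pics/s3.png",np.hstack([cv2.resize(im[150:450,50:450],(400,300)),cv2.resize(c,(400,300),interpolation=cv2.INTER_CUBIC)]))
E
```

```text
time: 5.55
tcp_pos: [437.7, 97.3, 351.1]
ee_rot: [[-0.0, -0.924, 0.382], [0.0, 0.382, 0.924], [-1.0, 0.0, -0.0]]
wrist_force: [-0.7, 0.1, -0.3]
width: 1.002
('finger r', np.float64(44.826069014049544), 'th', np.float64(161.44499663115263), 'tip z', np.float64(161.08660970307972))
time: 6.8
tcp_pos: [500.0, 154.8, 351.4]
ee_rot: [[-0.001, -0.298, 0.954], [0.0, 0.954, 0.298], [-1.0, 0.001, -0.001]]
wrist_force: [-3.1, 1.0, 1.2]
width: 1.005
('finger r', np.float64(42.86556037373907), 'th', np.float64(109.94520086897508), 'tip z', np.float64(161.4123716449996)) [-1.209  1.898 -2.675] [ 0.144  0.296 -0.188] -1.8048453458788563
('dp', array([ 0.001,  0.003, -0.003]), 'rot x', np.float64(-0.009159929458377292), 'yaw now', np.float64(107.3512126974921))
```

View pics/s3.png

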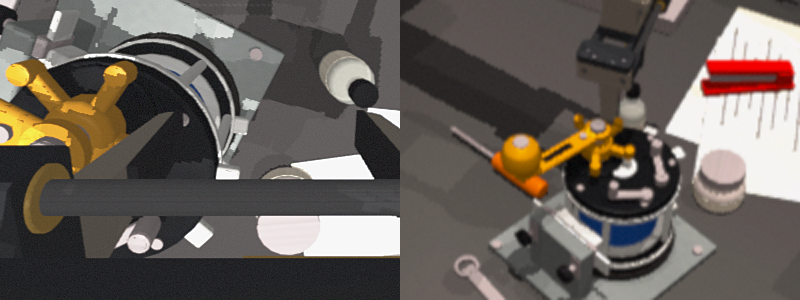

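The push registers −2.7 N along tool z, the expected slack drag, and the crank has not moved. I continue with a safe 18°, then 7° steps with an averaged force reading after each.

```bash

cat > feel.py <<'E'
from go import *
def feel(n=6):
    F=[];M=[]
    for i in range(n):
        vision.get_image("wrist"); s=env.observe(); R=np.array(s["ee_rot"]); F.append(R.T@np.array(s["wrist_force"])); M.append(s["torque"])
    w=where(); print("t",s["time"],"F tool",np.mean(F,0),"sd",np.std(F,0)[2],"Mz",np.mean(M,0)[2],"| r %.1f th %.2f z %.1f"%(w[1],w[3],w[5]),"yaw %.2f"%np.degrees(np.arctan2(R[1,1],R[0,1])))
    return -np.mean(F,0)[2]
if __name__=="__main__":
    f=feel(); sys.exit(f>float(sys.argv[1]))
E
python3 -m inch '[{"dp":[0,0.001,0.0128],"rotation":[0.0333,0,0],"grip":0},{"dp":[0,0,0.0255],"rotation":[0.0667,0,0],"grip":0},{"dp":[0,-0.004,0.0379],"rotation":[0.1,0,0],"grip":0},{"dp":[0,-0.004,0.0379],"rotation":[0.1,0,0],"grip":0}]' >/dev/null; python3 feel.py 3.3 &&
python3 -m inch '[{"dp":[0,0,0.0075],"rotation":[0.0194,0,0],"grip":0},{"dp":[0,-0.001,0.015],"rotation":[0.0389,0,0],"grip":0},{"dp":[0,-0.001,0.015],"rotation":[0.0389,0,0],"grip":0}]'>/dev/null; python3 feel.py 3.3
```

```text
t 7.7 F tool [ 0.053  0.668 -0.449] sd 0.5217106451037694 Mz -0.017139579553068853 | r 43.6 th 92.22 z 161.3 yaw 89.59
t 8.0 F tool [ 0.314  0.601 -0.482] sd 0.5741265075064927 Mz -0.003955193968235556 | r 43.6 th 92.10 z 161.2 yaw 89.54False
False
```

```bash

cat > pr.py <<'E'
from go import *
s=env.observe(); R=np.array(s["ee_rot"]); w=where()
print("t %.2f"%s["time"],"Fz %.2f"%(R.T@np.array(s["wrist_force"]))[2],"M tool",R.T@np.array(s["torque"]),"r %.1f th %.2f z %.1f yaw %.2f"%(w[1],w[3],w[5],np.degrees(np.arctan2(R[1,1],R[0,1]))),"vel",np.abs(s["joint_vel"]).max())
E
python3 -m inch '[{"dp":[0,0,0.0043],"rotation":[0.0111,0,0],"grip":0},{"dp":[0,0.001,0.0085],"rotation":[0.0222,0,0],"grip":0}]'>/dev/null; python3 pr.py
python3 -m inch '[{"dp":[0,0,0.0043],"rotation":[0.0111,0,0],"grip":0},{"dp":[0,0.001,0.0085],"rotation":[0.0222,0,0],"grip":0}]'>/dev/null; python3 pr.py
```

```text
t 8.25 Fz -3.09 M tool [ 0.182  0.381 -0.043] r 44.4 th 88.39 z 161.0 yaw 85.38 vel 0.2855538371506658
t 8.50 Fz -2.76 M tool [0.117 0.309 0.083] r 45.4 th 84.34 z 160.9 yaw 81.39 vel 0.27893197122676394
```

```bash

python3 -m inch '[{"dp":[0,0,0.0043],"rotation":[0.0111,0,0],"grip":0},{"dp":[0,-0.0003,0.0085],"rotation":[0.0222,0,0],"grip":0}]'>/dev/null; python3 pr.py
python3 -m inch '[{"dp":[0,0,0.0043],"rotation":[0.0111,0,0],"grip":0},{"dp":[0,-0.0003,0.0085],"rotation":[0.0222,0,0],"grip":0}]'>/dev/null; python3 pr.py
```

```text
t 8.75 Fz -3.04 M tool [0.182 0.319 0.222] r 45.3 th 80.54 z 161.0 yaw 77.40 vel 0.261494725070207
t 9.00 Fz -2.42 M tool [0.118 0.279 0.268] r 45.2 th 76.78 z 161.1 yaw 73.41 vel 0.2625467987382664
```

```bash

python3 -m inch '[{"dp":[0,0,0.0043],"rotation":[0.0111,0,0],"grip":0},{"dp":[0,-0.0003,0.0085],"rotation":[0.0222,0,0],"grip":0}]'>/dev/null; python3 pr.py
```

```text
t 9.25 Fz -2.41 M tool [0.104 0.296 0.451] r 45.0 th 72.99 z 161.1 yaw 69.42 vel 0.2555097514095948
```

```bash

sed -i 's/"Fz %.2f"%(R.T@np.array(s\["wrist_force"\]))\[2\]/"F",R.T@np.array(s["wrist_force"])/' pr.py; python3 pr.py
python3 - <<'E'
from go import *
im=vision.get_image("wrist"); im2=vision.get_image("scene"); c=im2[144:294,228:428]; im3=vision.get_image("side")[177:327,228:428]
cv2.imwrite("pics/s4.png",np.vstack([np.hstack([cv2.resize(im[150:450,50:450],(400,300)),cv2.resize(c,(400,300),interpolation=cv2.INTER_CUBIC)]),np.hstack([cv2.resize(im3,(400,300),interpolation=cv2.INTER_CUBIC),cv2.resize(im,(400,300))])]))
E
python3 pr.py
```

```text
t 9.25 F [ 0.909  1.361 -2.41 ] M tool [0.104 0.296 0.451] r 45.0 th 72.99 z 161.1 yaw 69.42 vel 0.2555097514095948
t 9.40 F [ 2.144  1.019 -1.561] M tool [0.059 0.105 0.45 ] r 44.9 th 72.83 z 161.2 yaw 69.54 vel 0.009251990907931095
```

View pics/s4.png

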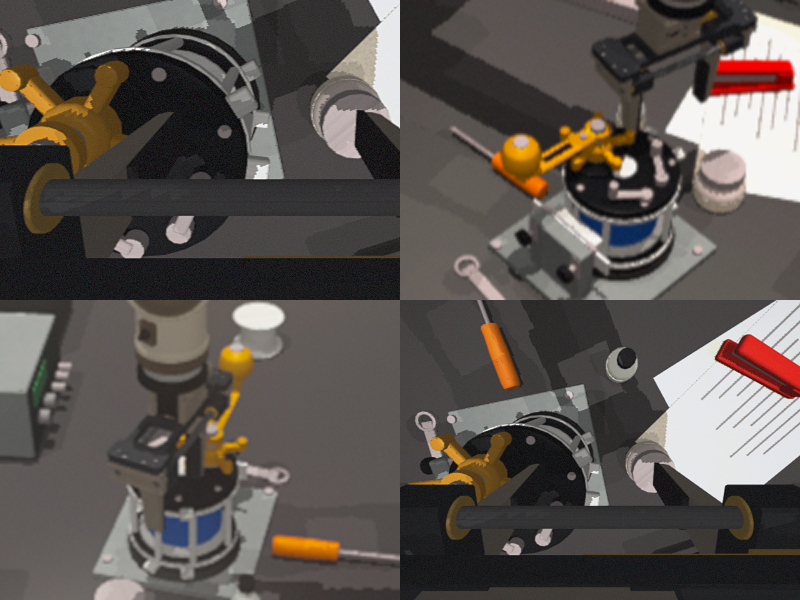

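The finger pushes the arm cleanly and the crank and levers are where they were. A small radial force is building up, so I drift the finger outward slightly while continuing.

```bash

python3 -m inch '[{"dp":[0,0.0015,0.0043],"rotation":[0.0111,0,0],"grip":0},{"dp":[0,0.0015,0.0085],"rotation":[0.0222,0,0],"grip":0}]'>/dev/null; python3 pr.py
python3 -m inch '[{"dp":[0,0,0.0043],"rotation":[0.0111,0,0],"grip":0},{"dp":[0,-0.0003,0.0085],"rotation":[0.0222,0,0],"grip":0}]'>/dev/null; python3 pr.py
```

```text
t 9.65 F [ 0.299  0.089 -2.389] M tool [0.136 0.326 0.083] r 46.1 th 69.30 z 161.1 yaw 65.41 vel 0.2578735735660111
t 9.90 F [-0.025  0.106 -2.318] M tool [0.165 0.314 0.175] r 45.9 th 65.42 z 161.1 yaw 61.41 vel 0.25199059407825974
```

```bash

python3 -m inch '[{"dp":[0,0.0003,0.0043],"rotation":[0.0111,0,0],"grip":0},{"dp":[0,0,0.0085],"rotation":[0.0222,0,0],"grip":0}]'>/dev/null; python3 pr.py
python3 -m inch '[{"dp":[0,0.0003,0.0043],"rotation":[0.0111,0,0],"grip":0},{"dp":[0,0,0.0085],"rotation":[0.0222,0,0],"grip":0}]'>/dev/null; python3 pr.py
```

```text
t 10.15 F [-0.406  1.615 -2.15 ] M tool [0.121 0.357 0.192] r 46.0 th 61.80 z 161.1 yaw 57.43 vel 0.24953743393954003
t 10.40 F [ 0.348  0.992 -2.18 ] M tool [0.125 0.26  0.219] r 46.0 th 58.08 z 161.2 yaw 53.43 vel 0.246635774202063
```

```bash

python3 -m inch '[{"dp":[0,0.0003,0.0043],"rotation":[0.0111,0,0],"grip":0},{"dp":[0,0,0.0085],"rotation":[0.0222,0,0],"grip":0}]'>/dev/null; python3 pr.py
```

```text
t 10.65 F [ 0.558  0.785 -2.679] M tool [0.128 0.317 0.219] r 46.0 th 54.40 z 161.2 yaw 49.43 vel 0.2461202494523637
```

```bash

python3 -m inch '[{"dp":[0,0,0.0043],"rotation":[0.0111,0,0],"grip":0},{"dp":[0,-0.0003,0.0085],"rotation":[0.0222,0,0],"grip":0}]'>/dev/null; python3 pr.py
python3 -m inch '[{"dp":[0,0,0.0043],"rotation":[0.0111,0,0],"grip":0},{"dp":[0,-0.0003,0.0085],"rotation":[0.0222,0,0],"grip":0}]'>/dev/null; python3 pr.py
```

```text
t 10.90 F [ 0.214  1.543 -2.904] M tool [0.091 0.357 0.389] r 45.7 th 50.65 z 161.2 yaw 45.44 vel 0.24281112119755863
t 11.15 F [ 0.084  2.099 -1.97 ] M tool [0.078 0.305 0.492] r 45.5 th 46.92 z 161.2 yaw 41.44 vel 0.24192677008305383
```

```bash

python3 -m inch '[{"dp":[0,0,0.0043],"rotation":[0.0111,0,0],"grip":0},{"dp":[0,-0.0003,0.0085],"rotation":[0.0222,0,0],"grip":0}]'>/dev/null; python3 pr.py
```

```text
t 11.40 F [ 0.401  4.059 -2.577] M tool [0.103 0.274 0.81 ] r 45.3 th 43.13 z 161.3 yaw 37.45 vel 0.24111113905716777
```

```bash

python3 -m inch '[{"dp":[0,0.0018,0.0043],"rotation":[0.0111,0,0],"grip":0},{"dp":[0,0.0018,0.0085],"rotation":[0.0222,0,0],"grip":0}]'>/dev/null; python3 pr.py
python3 -m inch '[{"dp":[0,0.0006,0.0043],"rotation":[0.0111,0,0],"grip":0},{"dp":[0,0.0006,0.0085],"rotation":[0.0222,0,0],"grip":0}]'>/dev/null; python3 pr.py
```

```text
t 11.65 F [ 0.242  1.448 -1.567] M tool [0.1   0.3   0.257] r 46.3 th 39.37 z 161.0 yaw 33.45 vel 0.2408616166299363
t 11.90 F [-0.243  0.253 -2.399] M tool [0.139 0.307 0.117] r 46.7 th 35.67 z 161.0 yaw 29.45 vel 0.23939183991814247
```

```bash

python3 -m inch '[{"dp":[0,0.0003,0.0043],"rotation":[0.0111,0,0],"grip":0},{"dp":[0,0.0001,0.0085],"rotation":[0.0222,0,0],"grip":0}]'>/dev/null; python3 pr.py
python3 -m inch '[{"dp":[0,0.0003,0.0043],"rotation":[0.0111,0,0],"grip":0},{"dp":[0,0.0001,0.0085],"rotation":[0.0222,0,0],"grip":0}]'>/dev/null; python3 pr.py
```

```text
t 12.15 F [-0.377  0.437 -1.971] M tool [0.101 0.327 0.184] r 46.8 th 32.04 z 161.1 yaw 25.45 vel 0.2388274971770564
t 12.40 F [ 0.563  0.233 -2.36 ] M tool [0.176 0.399 0.161] r 46.8 th 28.39 z 161.1 yaw 21.46 vel 0.2356027403733681
```

```bash

python3 -m inch '[{"dp":[0,0.0003,0.0043],"rotation":[0.0111,0,0],"grip":0},{"dp":[0,0.0001,0.0085],"rotation":[0.0222,0,0],"grip":0}]'>/dev/null; python3 pr.py
```

```text
t 12.65 F [ 0.44   0.205 -2.304] M tool [0.109 0.386 0.225] r 46.8 th 24.73 z 161.1 yaw 17.47 vel 0.23565086643051533
```

```bash
sed -i 's/^print(/zf=-w[1]*np.sin(np.radians(w[3]-np.degrees(np.arctan2(R[1,1],R[0,1]))));print("STAR %.2f"%(np.degrees(np.arctan2(R[1,1],R[0,1])-np.arcsin((zf+16)\/40))),/' pr.py
python3 -m inch '[{"dp":[0,0.0003,0.0043],"rotation":[0.0111,0,0],"grip":0},{"dp":[0,0.0001,0.0087],"rotation":[0.0222,0,0],"grip":0}]'>/dev/null; python3 pr.py
```

```text
STAR -0.94 t 12.90 F [ 0.881  0.765 -2.47 ] M tool [0.143 0.4   0.317] r 46.7 th 20.90 z 161.2 yaw 13.47 vel 0.23451737305670237
```

```bash

python3 -m inch '[{"dp":[0,0.0003,0.0043],"rotation":[0.0111,0,0],"grip":0},{"dp":[0,0.0001,0.0087],"rotation":[0.0222,0,0],"grip":0}]'>/dev/null; python3 pr.py
```

```text
STAR -4.82 t 13.15 F [-0.4    0.407 -2.391] M tool [0.191 0.417 0.308] r 46.7 th 17.02 z 161.2 yaw 9.47 vel 0.23279670476515457
```

```bash

python3 -m inch '[{"dp":[0,0.0005,0.0043],"rotation":[0.0111,0,0],"grip":0},{"dp":[0,0.0005,0.0087],"rotation":[0.0222,0,0],"grip":0}]'>/dev/null; python3 pr.py
```

```text
STAR -8.63 t 13.40 F [ 0.097  1.792 -2.655] M tool [0.139 0.416 0.349] r 46.9 th 13.14 z 161.1 yaw 5.48 vel 0.23337104574532558
```

```bash

python3 -m inch '[{"dp":[0,0.0003,0.0043],"rotation":[0.0111,0,0],"grip":0},{"dp":[0,0.0001,0.0087],"rotation":[0.0222,0,0],"grip":0}]'>/dev/null; python3 pr.py
```

```text
STAR -12.44 t 13.65 F [-0.105  1.557 -2.228] M tool [0.118 0.401 0.421] r 46.8 th 9.32 z 161.2 yaw 1.48 vel 0.23049217717686094
```

```bash

python3 -m inch '[{"dp":[0,0.001,0.0043],"rotation":[0.0111,0,0],"grip":0},{"dp":[0,0.001,0.0087],"rotation":[0.0222,0,0],"grip":0}]'>/dev/null; python3 pr.py
```

```text
STAR -15.94 t 13.90 F [-0.81   1.045 -3.224] M tool [0.179 0.644 0.224] r 47.3 th 5.64 z 161.1 yaw -2.52 vel 0.23357460018499834
```

```bash

python3 -m inch '[{"dp":[0,0.0003,0.0043],"rotation":[0.0111,0,0],"grip":0},{"dp":[0,0.0001,0.0087],"rotation":[0.0222,0,0],"grip":0}]'>/dev/null; python3 pr.py
```

```text
STAR -19.56 t 14.15 F [-0.548  0.733 -4.115] M tool [0.231 0.901 0.305] r 47.3 th 1.97 z 161.2 yaw -6.51 vel 0.2330199444760607
```

The drag has bitten: the moment rose from 0.41 to 0.64 and then 0.90, which puts the bite near star angle −14.5°. I go on in finer steps.

```bash

python3 -m inch '[{"dp":[0,0.0002,0.0021],"rotation":[0.0055,0,0],"grip":0}]'>/dev/null; python3 pr.py
python3 -m inch '[{"dp":[0,0.0001,0.0021],"rotation":[0.0055,0,0],"grip":0}]'>/dev/null; python3 pr.py
```

```text
STAR -20.55 t 14.28 F [ 0.332  0.874 -4.586] M tool [0.326 0.962 0.26 ] r 47.3 th 0.98 z 161.2 yaw -7.47 vel 0.11140195410934166
STAR -21.23 t 14.40 F [-0.119  0.619 -5.47 ] M tool [0.351 1.014 0.268] r 47.3 th 0.24 z 161.2 yaw -8.45 vel 0.11489559095605707
```

```bash

python3 -m inch '[{"dp":[0,0.0001,0.0032],"rotation":[0.0083,0,0],"grip":0}]'>/dev/null; python3 pr.py
python3 -m inch '[{"dp":[0,0.0001,0.0032],"rotation":[0.0083,0,0],"grip":0}]'>/dev/null; python3 pr.py
```

```text
STAR -22.38 t 14.53 F [ 0.552  1.739 -5.662] M tool [0.357 1.055 0.304] r 47.3 th -0.96 z 161.2 yaw -9.95 vel 0.1771433103160737
STAR -23.68 t 14.65 F [ 0.194  1.784 -7.16 ] M tool [0.368 1.145 0.345] r 47.3 th -2.29 z 161.3 yaw -11.45 vel 0.173200877365561
```

```bash

python3 -m inch '[{"dp":[0,0.0001,0.0032],"rotation":[0.0075,0,0],"grip":0}]'>/dev/null; python3 pr.py
python3 feel.py 0; python3 pr.py
```

```text
STAR -25.13 t 14.78 F [ 0.792  1.385 -7.037] M tool [0.399 1.297 0.37 ] r 47.3 th -3.72 z 161.3 yaw -12.80 vel 0.15322739281436065
t 15.075 F tool [ 0.676  1.859 -6.582] sd 0.6158750808557354 Mz -0.3823545870601315 | r 47.3 th -3.83 z 161.3 yaw -12.76
STAR -25.27 t 15.07 F [ 0.743  1.758 -6.385] M tool [0.35  1.162 0.352] r 47.3 th -3.83 z 161.3 yaw -12.76 vel 0.001751833052913008True
```

The loaded star is about 10° past the bite by angle and about 11° by moment. I back the finger off and lift clear.

```bash

python3 -m inch '[{"dp":[0,0,-0.002],"rotation":[0,0,0],"grip":0},{"dp":[0,0.0005,-0.005],"rotation":[0,0,0],"grip":0},{"dp":[0,0.0005,-0.01],"rotation":[0,0,0],"grip":0},{"dp":[0,0.0005,-0.01],"rotation":[0,0,0],"grip":0},{"dp":[0,0.0005,-0.01],"rotation":[0,0,0],"grip":0}]'; python3 feel.py 0; 
python3 -m inch '[{"dp":[-0.02,0,0],"rotation":[0,0,0],"grip":0},{"dp":[-0.06,0,0],"rotation":[0,0,0],"grip":0},{"dp":[-0.11,0,0],"rotation":[0,0,0],"grip":0},{"dp":[-0.15,0,0],"rotation":[0,0,0],"grip":0},{"dp":[-0.16,0,0],"rotation":[0,0,0],"grip":0},{"dp":[-0.16,0,0],"rotation":[0,0,0],"grip":0}]'
python3 - <<'E'
from go import *
im=vision.get_image("wrist"); im2=vision.get_image("scene")[144:294,228:428]; im3=vision.get_image("side")[177:327,228:428]
cal=vision.calibration("wrist")
for k in range(5):
    a=np.radians(-23+72*k); p=proj([H[0]+40*np.cos(a),H[1]+40*np.sin(a),173],cal); print(p)
b=cv2.resize(im[100:400,:400],(400,300)); f=lambda c:cv2.resize(c,(400,300),interpolation=cv2.INTER_CUBIC)
cv2.imwrite("pics/s5.png",np.vstack([np.hstack([f(im),f(im2)]),np.hstack([f(im3),b])]))
E
```

```text
time: 15.7
tcp_pos: [633.7, 54.0, 351.0]
ee_rot: [[-0.0, 0.976, -0.22], [-0.0, -0.22, -0.976], [-1.0, -0.0, 0.0]]
wrist_force: [0.3, -0.5, -0.1]
width: 1.003
t 16.0 F tool [ 0.294 -0.133 -0.263] sd 0.473057226207186 Mz 0.00893430022700095 | r 49.2 th 4.78 z 161.1 yaw -12.70
time: 16.75
tcp_pos: [633.7, 54.1, 479.3]
ee_rot: [[0.001, 0.976, -0.22], [-0.0, -0.22, -0.976], [-1.0, 0.001, -0.0]]
wrist_force: [0.2, 0.4, -1.0]
width: 0.997
[249.442 254.615]
[223.162 207.074]
[169.435 214.322]
[165.424 265.498]
[213.686 288.919]True
```

View pics/s5.png

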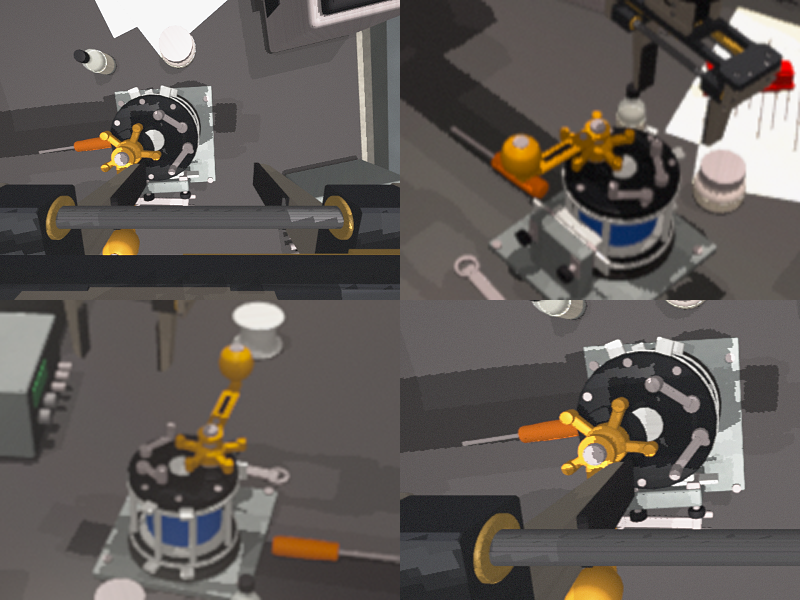

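The hand is clear, and the crank and both levers show at their original pixels in the scene and side views. I check the star's final angle from an enlarged wrist crop.

```bash
python3 - <<'E'
from go import *
im=vision.get_image("wrist"); cal=vision.calibration("wrist"); np.save("pics/w5.npy",im)
c=cv2.resize(im[180:300,130:290],(800,600),interpolation=cv2.INTER_CUBIC)
for ang,col in ((-23,(255,0,0)),(-15,(0,255,0))):
  for k in range(5):
    a=np.radians(ang+72*k); p=(proj([H[0]+40*np.cos(a),H[1]+40*np.sin(a),173],cal)-[130,180])*5; cv2.circle(c,tuple(int(v) for v in p),10,col,2)
cv2.imwrite("pics/w5.png",c)
E
```

```text
(no output)
```

View pics/w5.png

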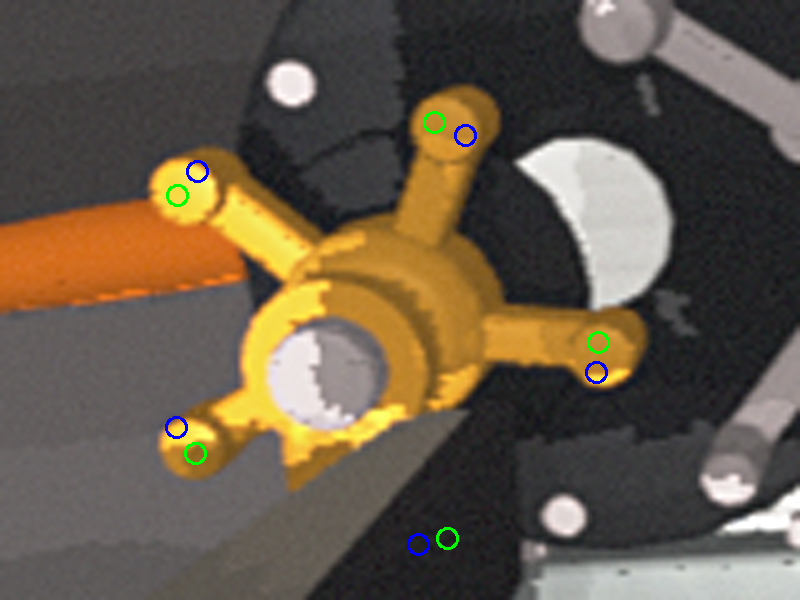

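```bash
python3 -c "
from workcell import env
s=env.observe();print(s['time'],s['wrist_force']);print(env.finish_job())"
```

```text
16.95 [-0.03021755 -0.33685685 -0.5597239 ]
the job is handed in; nothing more can be done
None
```

I turned the star wheel clockwise to about ten degrees past the drag bite and left it there. The job is handed in at 17 s of the 67 s allowed, with the hand clear above the reel.

- **Push:** One finger pushed one arm round about 155° in a single stroke, and the slack drag measured about 2.4 N.
- **Bite:** It showed as a clear step and then a steady rise with angle. I went on to about 10° past by angle and about 11° by moment. The force there was about 7.0 N moving, against 7.5 N expected. Then I backed off and lifted.
- **Crank, levers and loose things:** By eye in the last pictures, the crank and both levers are where they started. The loose things in view looked unmoved too, but I did not measure any of them.
- **Checks that disagreed:**
  - The released star looks to be at about −18° in the last wrist picture, while finger geometry had put it at about −25° under load. About 3° of that is expected spring-back. I put the rest down to a fixed error in my finger-geometry angle and did not test that.
  - The force readings alone put the bite about 2° later than the moment readings did.

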